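# Hang the blue hearing-test headset on the rack bar

## Task

The child's hearing-test headset with the blue ear cups has been wiped down: hang it over the bar of the steel rack, near the middle of the bar, with its crown resting on the bar and one ear cup hanging on either side. Set it onto the bar rather than dropping it, and let go of it. Leave the headset with the grey ear cups standing where it is for the next patient.

Things in the scene. Friction and masses are not known exactly. Their poses are not given: they have to be found in the camera images.
- headset_blue: headset to hang: blue ear cups and crown pad, black rigid band; 130 g. Origin midway between the cups at their flat undersides (it starts standing on them); x from ear to ear, y across the band, z up. 152 mm over the cups (x); cups 60 (y) by 56 tall; 94 clear between them. Band 26 wide (y), 5 thick, arched. Grip pad on the crown: 44 (x) by 26 (y), from z 123 to 155 mm. Same after a half turn about z.
- headset_blue_crown (a point): middle of the underside of the blue headset's band at the crown, 118 mm above the headset's origin; this point comes to rest on top of the bar. Axes as the headset's. The grip pad's upright sides stand 5 to 37 mm above it: pinch the pad along y, with the fingertips above this point so that they clear the bar.
- headset_grey: headset to leave alone: same shape, size and axes as the blue one, but with grey ear cups and crown pad. Origin midway between the cups at their undersides.
- rack: hanging rack, fixed: a level round steel bar 14 mm thick along its y axis, on two posts at y = -130 and +130 mm, over a white base plate 70 (x) by 300 (y) by 10 mm. Origin on the worktop under the middle of the bar, z up. Top of the bar at 142 mm; only 19 mm balls at its ends rise to 145 mm. A hung headset has its y along the bar and its cups 24 mm above the worktop.

How it is judged:
On the way:
1. the blue headset is lifted more than 80 mm off the worktop (height (world z) of headset_blue above 0.08 m), for 0.2 s.
At the end, for the whole second after the job is handed in: Blue headset released, at rest on the bar: crown underside 134-156 mm above the rack's origin, within 25 mm of the bar across, 60 mm of its middle along; tilt under 17 deg, its y along the bar within 20 deg, cups off the worktop. Grey headset upright within 30 mm of its start (z of headset_blue_crown in the frame of rack between 0.134 and 0.156 m and x of headset_blue_crown in the frame of rack between -0.025 and 0.025 m and y of headset_blue_crown in the frame of rack between -0.06 and 0.06 m and angle between headset_blue's own z axis and vertical below 0.3 rad and height (world z) of headset_blue above 0.008 m and angle between the y axis of headset_blue and the y axis of rack, either way round below 0.35 rad and contact force between headset_blue and rack above 0.3 N and linear speed of headset_blue below 0.03 m/s and angular speed of headset_blue below 0.3 rad/s and distance of headset_grey from where it was at the start of the episode below 0.03 m and angle between headset_grey's own z axis and vertical below 0.15 rad); the robot touches nothing.
It fails at once if the blue headset is dropped: out of the fingers and moving faster than 0.6 m/s (a fall of about 20 mm) (contact force between headset_blue and the fingers below 0.05 N and linear speed of headset_blue above 0.6 m/s).
It fails at once if the grey headset is moved by more than 30 mm or tipped over (distance of headset_grey from where it was at the start of the episode above 0.03 m or angle between headset_grey's own z axis and vertical above 0.3 rad).
It also fails if it takes over 48 s, if anything falls off the work surface, if the arm or the gripper's body presses on something with over 40 N, if the wrist force passes 120 N, or if a joint passes its speed limit or range.

## Robot

A 7-joint arm with a two-finger parallel gripper is mounted at the origin on a cart in front of the work surface, level with it; the furniture and walls round the work are solid. World frame = base frame: x ahead of the robot, y to its left, z up, the work surface at z = 0. Lengths are in m, angles in rad, forces in N, time in s.
With the tool pointing down it reaches from about 0.4 to 0.925 m from the base axis. Payload 4.1 kg.
Tool frame: the origin (TCP) lies midway between the tips of the shut fingers; the grasp point (between the pads) lies 19 mm behind it (ctrl.pinch_z is the distance from the TCP to the grasp point, in m); z points along the fingers, x is the direction in which the jaws open and shut, and the axes are right-handed (so a half turn about z gives the same grasp; the last joint's range is limited). The gripper opens to 85 mm and grips with 20 to 120 N. Pads are 22 mm wide; open, the fingers measure 114 mm over their backs; the gripper's body (76 mm by 85 mm) begins 54 mm behind the grasp point. The pads swing forward as they close: fully open they stand 13 mm farther back than shut.
Start: joints at [-1.309, 0.398, 0.045, 1.537, -0.019, 1.207, -0.051], TCP at [0.229, 0.608, 0.197] pointing down, gripper open.
Joint ranges: [-2.82, 2.82], [-0.49, 2.23], [-1.37, 1.46], [0, 2.46], [-1.36, 4.5], [0.23, 2], [-2.94, 2.94]. Speed limits (rad/s): [2.57, 2.57, 3.14, 3.14, 3.14, 3.14, 3.14].

## Interface

Orientations are given as [roll, pitch, yaw] about the fixed x, y, z axes, in that order (R = Rz(yaw) Ry(pitch) Rx(roll)).
In Python, from workcell import ctrl, capture, get_calibration, spot_in, tip_of gives the robot as it stands. Calls block until the motion is done:
- ctrl.movep(position, orientation): joint-space move of the TCP to a pose.
- ctrl.movel(position, ori=None, v=0.15): straight line of the TCP; ori=None keeps the orientation; v is the mean speed in m/s.
- ctrl.set_joints(angles): joint-space move.
- ctrl.open_gripper() and ctrl.close(): open the fingers fully, or close them until they stop; the grip force is fixed at half the most.
- ctrl.pause(seconds).
- ctrl.solve_ik(position, orientation): joint angles nearest the present ones, or None.
- ctrl.read_state(): the state.
- capture(name): name is "side" or "top"; returns the picture (420x560x3 uint8, blue, green, red); there is no depth.
- get_calibration(name): a dict with "fx", "fy", "cx", "cy" (pixels), "k1" (the pictures are not rectified: a ray, as slopes to the right and down, at radius r is drawn at 1 + k1 r^2 times it, then the intrinsics apply), "eye" and "orientation" of the camera in the world. Camera axes: x right, y up, looking along -z (the intrinsics and any distortion apply to the point x, -y, -z); pixel columns grow to the right and rows downward; lengths in m; the calibration is good to about 2 mm. A picture is of the moment at which its call begins. get_calibration takes no time and is no camera call.
A pose or a line that the arm cannot do raises ctrl.MotionError and nothing moves.
- ctrl.sign_off(): hands the job in, once; it reports no verdict.
Trained networks look in the newest picture that a camera, given by its name, has taken for a name from the list of things; names that differ only in an ending like _2 or _b are one class to them, and where a whole thing is asked for, a point or a joint stands for the part that bears it (a point fixed in the world has none). Each returns a list of dicts, best first, with "conf" (0 to 1); they miss things now and then, are a little off and sometimes report something else, mostly with a low value. They report only what shows in the picture. A call takes as long as a camera call.
- spot_in(camera, label): "rect" ([left, top, width, height] in pixels, round what is visible of it).
- tip_of(camera, label): "location" ([column, row] in pixels: a listed point, or the origin of a listed thing).
The state is a dict: "time_s": time; "joint_positions": joint angles; "qd": joint speeds; "joint_torque": joint torques, N m; "tool_pos": TCP position; "ee_rot": TCP orientation; "wrist_force": force on the tool from outside, world axes, zero at the start; "wrist_torque": the same for the moment, N m; "grip_width": finger opening in m.
Only numpy, scipy, OpenCV 4.12 (cv2) and the standard library are available. Lean on these libraries where they do the work, as an engineer would, in place of code of your own. Each camera call takes 0.05 s, during which the arm holds its last target.

## Working session

There is one attempt and no reset: what is moved stays moved. The work goes in short steps, each a Python script; the robot and the scene stay as the last script left them, time stands still between calls to the robot, and variables do not carry over. Pictures are saved under pics/ and viewed, and the job is handed in when it is done.

```bash
mkdir -p pics; ls
python3 - <<'E'
from workcell import *
import cv2
for c in("side","top"):
    cv2.imwrite(f"pics/{c}0.png",capture(c)); print(c,get_calibration(c))
    for l in("headset_blue","headset_grey","rack"): print(l,[(d['rect'],round(d['conf'],2)) for d in spot_in(c,l)],[(d['location'],round(d['conf'],2)) for d in tip_of(c,l)])
    print([(d['location'],round(d['conf'],2)) for d in tip_of(c,"headset_blue_crown")])
s=ctrl.read_state();print(s['time_s'],s['tool_pos'],s['ee_rot'],ctrl.pinch_z)
E
```

```text
pics
side {'fx': 517.9301031571073, 'fy': 517.9301031571073, 'cx': 274.66981009788816, 'cy': 211.09599436400174, 'k1': -0.014545899388293794, 'eye': array([0.56804155, 1.24308463, 0.88642467]), 'orientation': array([ 0.98061534, -0.0224015 ,  3.12026209])}
headset_blue [([263.2, 170.2, 35.0, 63.7], 0.96)] []
headset_grey [([272.6, 136.6, 31.1, 51.3], 0.64)] [([287.5, 176.8], 0.77)]
rack [] [([265.6, 317.7], 0.85)]
[([285.0, 183.6], 0.86)]
top {'fx': 519.7343330431232, 'fy': 519.7343330431232, 'cx': 264.0608403678204, 'cy': 216.93204637602915, 'k1': 0.02814814963622346, 'eye': array([0.23286805, 0.13504034, 1.62675313]), 'orientation': array([ 0.20199486,  0.00388609, -1.82206334])}
headset_blue [([277.6, 211.3, 51.3, 24.7], 0.72)] [([300.7, 227.4], 0.63)]
headset_grey [([359.3, 191.6, 45.1, 43.8], 0.77)] [([377.2, 211.9], 0.75)]
rack [] [([164.3, 243.9], 0.83)]
[([305.4, 215.0], 0.68)]
0.8 [0.22944723 0.60819817 0.19737532] [-3.14158007e+00 -1.48220788e-04  1.21007439e+00] 0.0187
```

View pics/side0.png

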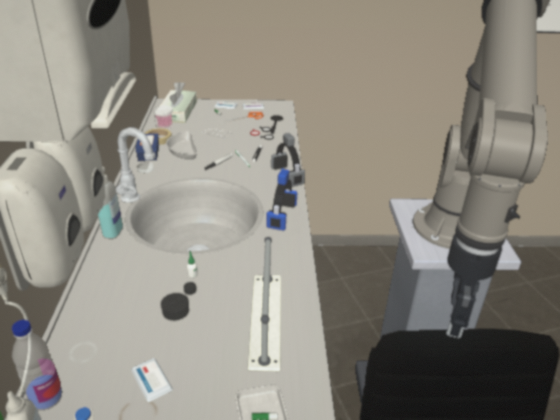

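View pics/top0.png

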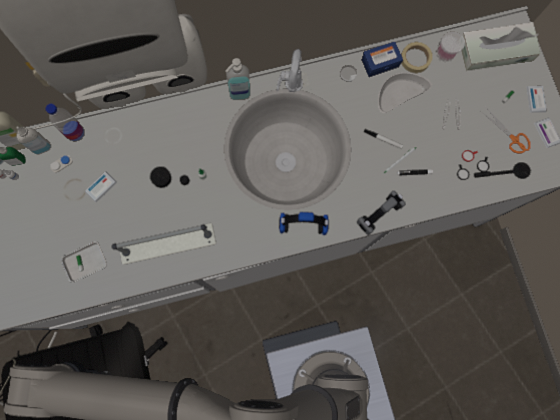

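The top view shows the blue headset at about (304,222), the grey one at (382,212), and the rack with its base spanning (120..215, 230..260). In the side view blue is at (281,200), grey at (288,157), and the rack at (265,310). Next I'll zoom in and convert pixels to positions.

```bash
cat > h.py <<'E'
from workcell import *
import numpy as np, cv2
from scipy.spatial.transform import Rotation as Rn
from scipy.optimize import least_squares
def K(c):
    g=get_calibration(c); return g,Rn.from_euler('xyz',g['orientation']).as_matrix()
def ray(c,p):
    g,R=K(c); d=np.array([(p[0]-g['cx'])/g['fx'],(p[1]-g['cy'])/g['fy']]); u=d.copy()
    for _ in range(20): u=d/(1+g['k1']*(u@u))
    return g['eye'],R@np.array([u[0],-u[1],-1])
def atz(c,p,z):
    e,d=ray(c,p); return e+d*(z-e[2])/d[2]
def proj(c,P):
    g,R=K(c); q=(np.atleast_2d(P)-g['eye'])@R; u=np.stack([q[:,0],-q[:,1]],1)/(-q[:,2:]); 
    u=u*(1+g['k1']*(u**2).sum(1,keepdims=True)); return u*[g['fx'],g['fy']]+[g['cx'],g['cy']]
def crop(c,x,y,w,h,s,name,draw=()):
    im=cv2.imread(c) if c.endswith('png') else capture(c)
    o=cv2.resize(im[y:y+h,x:x+w],None,fx=s,fy=s,interpolation=cv2.INTER_CUBIC)
    for p,col in draw: cv2.circle(o,(int((p[0]-x+.5)*s),int((p[1]-y+.5)*s)),2,col,-1)
    cv2.imwrite(name,o)
E
python3 - <<'E'
from h import *
print('blue crown',atz('side',(285,183.6),.118),atz('top',(305.4,215),.118),'org top',atz('top',(300.7,227.4),0))
print('grey',atz('side',(287.5,176.8),0),atz('top',(377.2,211.9),0))
print('rack',atz('side',(265.6,317.7),0),atz('top',(164.3,243.9),0))
crop('pics/top0.png',270,180,140,70,5.7,'pics/ct.png')
crop('pics/side0.png',230,120,100,120,5,'pics/cs.png')
crop('pics/top0.png',105,215,120,60,6.6,'pics/rt.png')
crop('pics/side0.png',220,225,90,150,4,'pics/rs.png')
E
```

```text
blue crown [ 0.49333094 -0.04734596  0.118     ] [ 0.50870246 -0.05621317  0.118     ] org top [ 0.49514045 -0.04606451  0.        ]
grey [ 0.47157826 -0.29100679  0.        ] [ 0.48287832 -0.29572492  0.        ]
rack [0.55092168 0.37097046 0.        ] [0.5514871  0.38527466 0.        ]
```

View pics/ct.png

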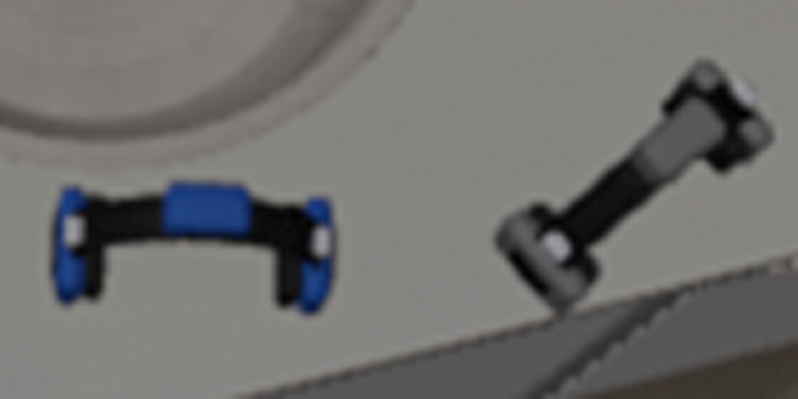

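View pics/cs.png

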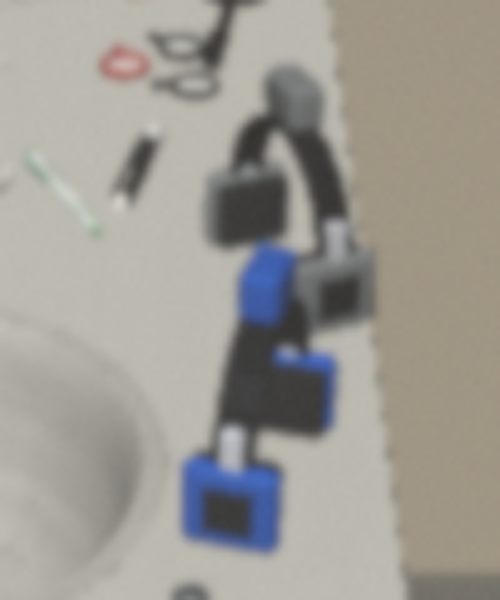

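View pics/rt.png

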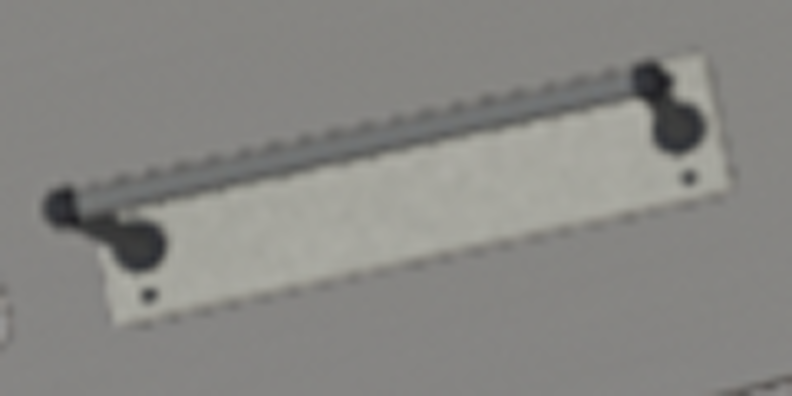

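View pics/rs.png

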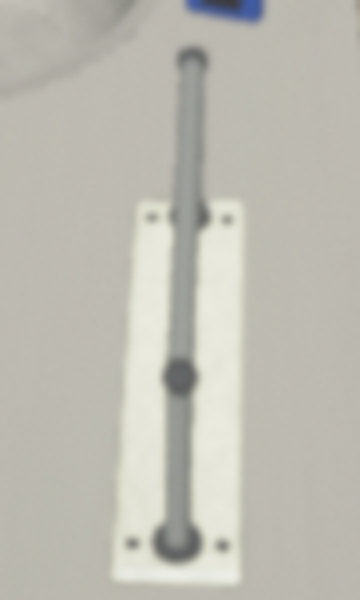

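```bash
cat > fit.py <<'E'
from h import *
from scipy.optimize import minimize
S=8
def box(x0,x1,y0,y1,z0,z1): return np.array([[x,y,z] for x in(x0,x1) for y in(y0,y1) for z in(z0,z1)])
PAD=box(-.022,.022,-.013,.013,.123,.155); CL=box(-.076,-.047,-.03,.03,0,.056); CR=box(.047,.076,-.03,.03,0,.056)
HS=np.vstack([PAD,CL,CR])
def W(pts,p):
    c,s=np.cos(p[2]),np.sin(p[2]); z=p[3] if len(p)>3 else 0
    return np.stack([p[0]+c*pts[:,0]-s*pts[:,1],p[1]+s*pts[:,0]+c*pts[:,1],pts[:,2]+z],1)
def bluemask(im,roi):
    h=cv2.cvtColor(im,cv2.COLOR_BGR2HSV); m=cv2.inRange(h,(105,120,40),(130,255,255))
    o=np.zeros_like(m); x,y,w,hh=roi; o[y:y+hh,x:x+w]=m[y:y+hh,x:x+w]; return o
def up(m,roi):
    x,y,w,h=roi; return cv2.resize(m[y:y+h,x:x+w],None,fx=S,fy=S,interpolation=cv2.INTER_CUBIC)>127
def hullpoly(m):
    pts=np.argwhere(m)[:,::-1].astype(np.int32); hp=cv2.convexHull(pts); o=np.zeros(m.shape,np.uint8); cv2.fillConvexPoly(o,hp,1); return o
def model(c,P,roi,shape):
    q=((proj(c,P)-[roi[0],roi[1]]+.5)*S*16).astype(np.int32); o=np.zeros(shape,np.uint8); cv2.fillConvexPoly(o,cv2.convexHull(q),1,shift=4); return o
def fit(obs,pts,p0):
    def cost(p,ob=obs):
        return sum((model(c,W(pts,p),roi,m.shape)!=m).sum()/m.sum() for c,roi,m in ob)
    def run(ob):
        best=None
        sim=np.array(p0)+np.vstack([np.zeros(len(p0)),np.diag([.01,.01,.1,.01][:len(p0)])])
        r=minimize(cost,p0,args=(ob,),method='Nelder-Mead',options=dict(initial_simplex=sim,xatol=1e-5,fatol=1e-5,maxiter=400)); return r.x,r.fun
    return run(obs),[run([o]) for o in obs]
E
python3 - <<'E'
from fit import *
im={c:cv2.imread(f'pics/{c}0.png') for c in('side','top')}
R={'top':(265,200,80,50),'side':(250,160,70,80)}
obs=[(c,R[c],hullpoly(up(bluemask(im[c],R[c]),R[c]))) for c in('top','side')]
for y in(-1.5,-1.8): print(fit(obs,HS,[.50,-.05,y]))
# rack
Rr={'top':(115,220,110,50),'side':(235,265,60,115)}
b0=atz('top',(113.9,245.9),.1355);b1=atz('top',(203,226.6),.1355); s0=atz('side',(264.5,318.8),.1355);s1=atz('side',(267.5,239),.1355)
for a,b in((b0,b1),(s0,s1)): d=a-b; print(a,b,'mid',(a+b)/2,'len',np.linalg.norm(d),'yaw',np.arctan2(-d[0],d[1]))
mu={c:hullpoly(up(((cv2.inRange(im[c],(150,155,150),(255,255,255)))),Rr[c])) for c in Rr}
for c in mu: cv2.imwrite(f'pics/m_{c}.png',mu[c]*255)
BP=box(-.035,.035,-.15,.15,0,.01)
g=[int(np.median(im[c][Rr[c][1]+25,Rr[c][0]+30])) for c in Rr];print(g, im['top'][245,165],im['side'][300,255],im['side'][300,245],im['top'][235,130])
E
```

```text
((array([ 0.50130269, -0.05316057, -1.76895332]), np.float64(0.3775178777181552)), [(array([ 0.50049846, -0.05140354, -1.82247165]), np.float64(0.14456710493674027)), (array([ 0.50290563, -0.06467137, -1.7198811 ]), np.float64(0.17413724712415707))])
((array([ 0.50185807, -0.05175783, -1.76633118]), np.float64(0.37769986253051013)), [(array([ 0.5002873 , -0.05113733, -1.81537125]), np.float64(0.14715641280079383)), (array([ 0.5027916 , -0.06392732, -1.72327807]), np.float64(0.17451974839916132))])
[0.55559153 0.50654875 0.1355    ] [0.54665655 0.24442428 0.1355    ] mid [0.55112404 0.37548651 0.1355    ] len 0.2622767102572616 yaw -0.03407359756598368
[0.55574632 0.50729372 0.1355    ] [0.54717882 0.24338942 0.1355    ] mid [0.55146257 0.37534157 0.1355    ] len 0.26404333431605603 yaw -0.03245304271291986
[162, 158] [158 166 166] [220 231 232] [178 187 189] [131 134 134]
```

The two cameras agree on the rack: (0.551, 0.375), yaw -0.033. The headset fit leaves a larger residual, so I'll check it with an overlay.

```bash
cat > ov.py <<'E'
from fit import *
def overlay(c,imf,p,x,y,w,h,s,name):
    im=cv2.imread(imf); o=cv2.resize(im[y:y+h,x:x+w],None,fx=s,fy=s,interpolation=cv2.INTER_CUBIC)
    for B,col in((PAD,(0,255,255)),(CL,(0,255,0)),(CR,(0,0,255))):
        q=((proj(c,W(B,p))-[x,y]+.5)*s).astype(int)
        for i in range(8):
            for j in range(i):
                if bin(i^j).count('1')==1: cv2.line(o,tuple(map(int,q[i])),tuple(map(int,q[j])),col,1)
    cv2.imwrite(name,o)
E
python3 - <<'E'
from ov import *
p=[.5013,-.0532,-1.769]
a=overlay('top','pics/top0.png',p,270,195,70,50,8,'pics/a.png');overlay('side','pics/side0.png',p,250,160,60,80,7,'pics/b.png')
i,j=cv2.imread('pics/a.png'),cv2.imread('pics/b.png'); H=560
i=cv2.copyMakeBorder(i,0,H-i.shape[0],0,0,0); i=cv2.resize(i,(380,380)); i=cv2.copyMakeBorder(i,0,H-380,0,0,0); cv2.imwrite('pics/ab.png',np.hstack([i,j]))
E
```

```text
(no output)
```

View pics/a.png

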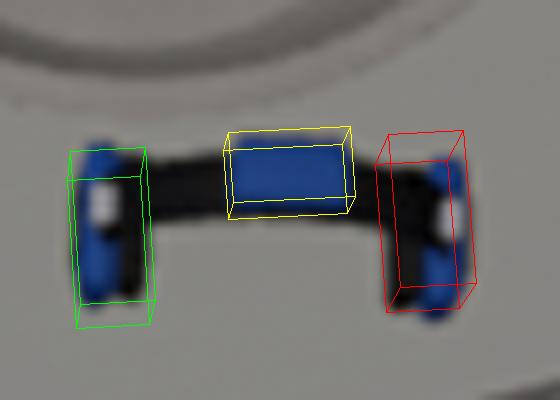

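View pics/b.png

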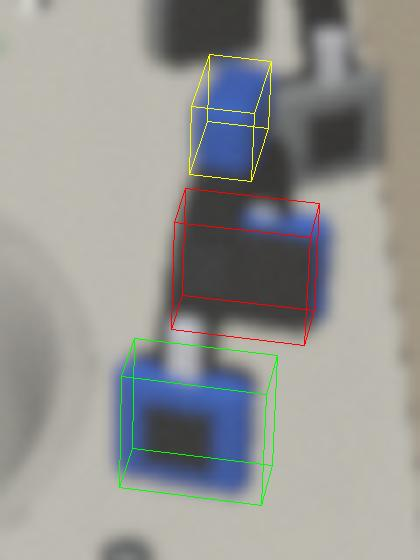

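```bash
cat >> fit.py <<'E'
def dmask(c,im,roi,poly=None):
    g=im.min(2) if 0 else cv2.cvtColor(im,cv2.COLOR_BGR2GRAY)
    b=bluemask(im,roi)
    t={'top':85,'side':110}[c]
    m=((g<t)|(b>0)).astype(np.uint8)*255
    if poly is not None:
        z=np.zeros_like(m); cv2.fillPoly(z,[np.array(poly,np.int32)],255); m&=z
    return m
E
python3 - <<'E'
from ov import *
im={c:cv2.imread(f'pics/{c}0.png') for c in('side','top')}
R={'top':(265,195,80,55),'side':(250,160,70,80)}
poly={'top':[(275,211),(335,211),(335,238),(275,238)],'side':[(262,232),(262,175),(278,166),(292,168),(291,180),(293,189),(302,190),(300,210),(292,232)]}
obs=[(c,R[c],hullpoly(up(dmask(c,im[c],R[c],poly[c]),R[c]))) for c in('top','side')]
for y in(-1.8,-1.9): print(fit(obs,HS,[.50,-.05,y]))
p=fit(obs,HS,[.5,-.05,-1.85])[0][0]
overlay('top','pics/top0.png',p,270,195,70,50,8,'pics/a.png');overlay('side','pics/side0.png',p,250,160,60,80,7,'pics/b.png')
for k,(c,r,m) in enumerate(obs):
    f='pics/ab'[:-1]+'ab'[k]+'.png'; o=cv2.imread(f)
    s=8 if k==0 else 7; M=cv2.resize(m,None,fx=s/S,fy=s/S,interpolation=cv2.INTER_NEAREST); cs,_=cv2.findContours(M,0,2)
    cv2.drawContours(o,cs,-1,(255,0,255),1,offset=(int((r[0]-(270 if k==0 else 250))*s),int((r[1]-(195 if k==0 else 160))*s))); cv2.imwrite(f,o)
E
```

```text
((array([ 0.50158743, -0.05428391, -1.82933328]), np.float64(0.2529430283887162)), [(array([ 0.50083222, -0.05330384, -1.82257907]), np.float64(0.08395995485393488)), (array([ 0.50174792, -0.06419568, -1.84886747]), np.float64(0.106442999267841))])
((array([ 0.50181166, -0.05428521, -1.83566015]), np.float64(0.2518871263944154)), [(array([ 0.50036624, -0.05315407, -1.8184681 ]), np.float64(0.08588012840244492)), (array([ 0.50217766, -0.06402555, -1.84790474]), np.float64(0.1062707265601447))])[ WARN:0@4.991] global loadsave.cpp:275 findDecoder imread_('pics/aa.png'): can't open/read file: check file path/integrity
Traceback (most recent call last):
cv2.error: OpenCV(4.12.0) /io/opencv/modules/imgcodecs/src/loadsave.cpp:1146: error: (-215:Assertion failed) !_img.empty() in function 'imwrite'
```

View pics/a.png

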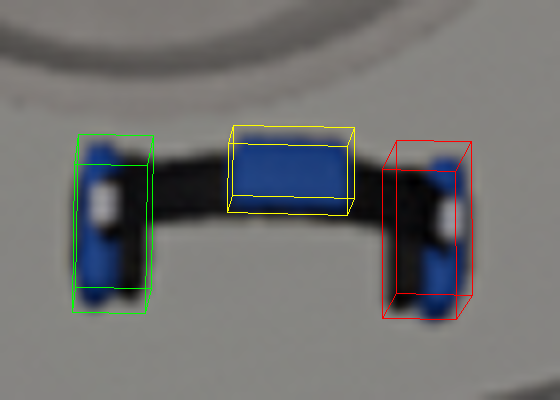

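View pics/b.png

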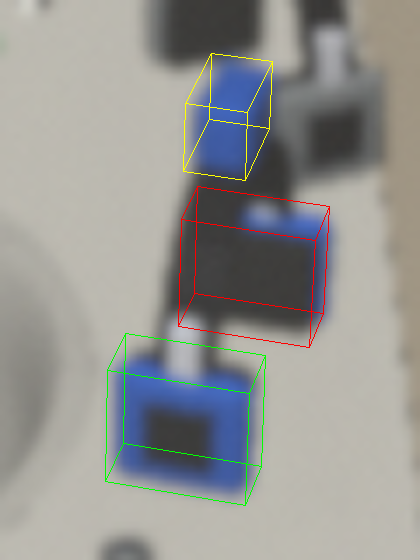

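The overlay now fits. I'm using blue at about (0.501, -0.056), yaw -1.825. Next is the IK check, then the approach.

Run:
```python
from h import *
for nm,P in(("g",(.501,-.056,.122)),("gh",(.501,-.056,.36)),("r",(.5513,.3754,.146)),("rh",(.5513,.3754,.36))):
    for y in(-.254,2.887,1.538,-1.604):
        q=ctrl.solve_ik(P,[np.pi,0,y]); print(nm,y,None if q is None else np.round(q,2))
```

```text
g -0.254 [-0.71  0.31  0.88  1.98 -0.29  0.98  0.06]
g 2.887 [ 0.97  0.41 -1.15  1.94  0.43  1.06  2.52]
g 1.538 [-0.6   0.28  0.74  1.98 -0.22  0.97  1.79]
g -1.604 [-0.8   0.36  1.01  1.98 -0.37  0.99 -1.22]
gh -0.254 [-0.84  0.06  0.92  1.63 -0.05  1.47 -0.17]
gh 2.887 [ 1.08  0.14 -1.17  1.59  0.13  1.49  2.79]
gh 1.538 [-0.79  0.06  0.87  1.63 -0.05  1.47  1.62]
gh -1.604 [-0.87  0.07  0.96  1.63 -0.05  1.47 -1.51]
r -0.254 [-0.97  0.5   0.43  1.56 -0.22  1.13 -0.74]
r 2.887 [-0.59  0.47 -0.1   1.55  0.05  1.13  2.18]
r 1.538 [-0.75  0.47  0.13  1.55 -0.06  1.12  0.93]
r -1.604 [-1.12  0.55  0.67  1.56 -0.36  1.15 -1.98]
rh -0.254 [-0.98  0.4   0.48  1.24 -0.18  1.55 -0.78]
rh 2.887 [-0.64  0.37 -0.03  1.23  0.01  1.55  2.22]
rh 1.538 [-0.77  0.37  0.16  1.23 -0.06  1.54  0.92]
rh -1.604 [-1.1   0.43  0.68  1.24 -0.27  1.56 -2.06]
```

Run:
```python
from h import *
p,_=np.array(ctrl.read_state()['tool_pos']),0
ctrl.movel([p[0],p[1],.34],v=.3)
o=[np.pi,0,-.254]
ctrl.movep([.501,-.056,.34],o)
ctrl.movel([.501,-.056,.19],o,v=.2)
s=ctrl.read_state();print(s['time_s'],s['tool_pos'],s['joint_positions'])
crop('side',220,110,110,130,4.5,'pics/s1.png'); crop('top',250,150,130,100,6,'pics/t1.png')
```

```text
4.8667 [ 0.50196993 -0.0560733   0.1909839 ] [-0.75562488  0.20857572  0.90080695  1.90284411 -0.18212216  1.11280393
 -0.03836115]
```

View pics/s1.png

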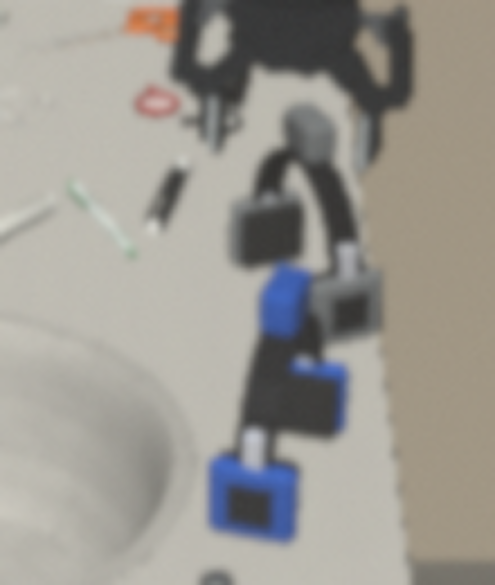

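View pics/t1.png

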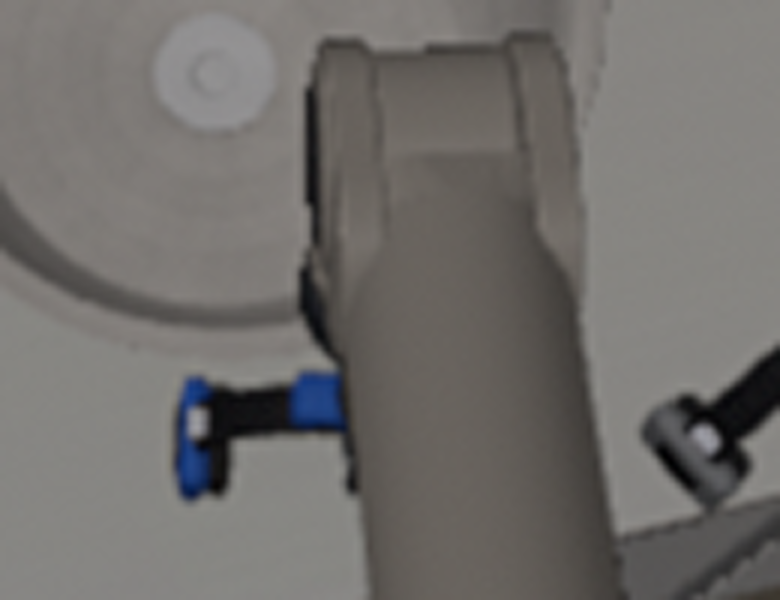

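The side picture shows the open fingers at crop (214,140) and (368,160), on either side of the blue pad's column at about 290. The top view is blocked by the arm. I'll descend and check again before closing.

Run:
```python
from h import *
o=[np.pi,0,-.254]
ctrl.movel([.501,-.056,.122],o,v=.12)
s=ctrl.read_state();print(s['time_s'],s['tool_pos'],s['wrist_force'])
crop('side',220,110,110,130,4.5,'pics/s2.png')
```

```text
5.6833 [ 0.50160176 -0.05622529  0.12257473] [ 0.3177572   0.09564491 -0.34927243]
```

View pics/s2.png

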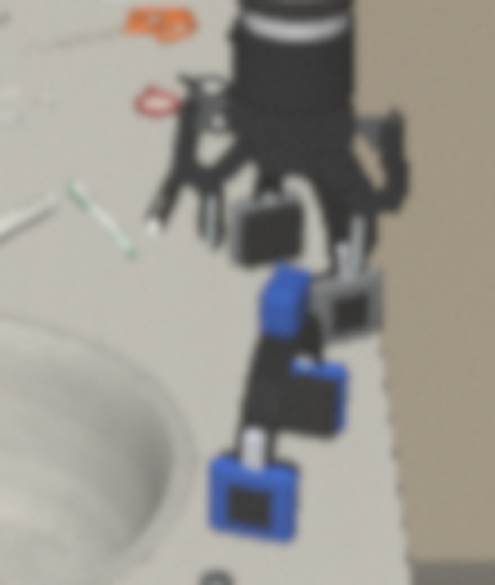

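Run:
```python
from h import *
s=ctrl.read_state(); T=np.array(s['tool_pos']); print(s['ee_rot'],s['grip_width'])
ex=np.array([np.cos(-.254),np.sin(-.254),0])
P=[T,T+[0,0,.013],T+ex*.0425+[0,0,.013],T-ex*.0425+[0,0,.013]]
print((proj('side',P)-[220,110]+.5)*4.5)
print([ (np.round(d['location'],1),round(d['conf'],2)) for l in("headset_blue","headset_blue_crown") for d in tip_of('side',l)])
for z in(.13,.14): print(atz('side',(266.7,161.5),z),atz('side',(297.5,167.8),z))
```

```text
[-3.14104440e+00 -1.76034330e-03 -2.54078915e-01] 0.08547938612113751
[[281.24590753 319.84214755]
 [281.85754082 302.38683275]
 [217.71086797 293.5420428 ]
 [346.65916315 311.32556562]]
[(array([280.2, 215.3]), 0.86), (array([282.7, 182.1]), 0.64)]
[ 0.54560077 -0.15833     0.13      ] [ 0.45334192 -0.12051002  0.13      ]
[ 0.54589743 -0.13980318  0.14      ] [ 0.45485825 -0.10248318  0.14      ]
```

Run:
```python
from h import *
print(proj('side',[[.229,.608,.197],[.229,.608,.21]]), proj('side',[[0,0,0],[.229,.608,.4]]))
crop('side',0,0,560,420,1.4,'pics/s3.png'); crop('top',0,0,560,420,1.4,'pics/t3.png')
crop('pics/side0.png',400,220,140,140,5,'pics/s0g.png')
```

```text
[[448.47454835 335.23395852]
 [450.02140793 330.11685005]] [[449.44343474 227.18272801]
 [475.71375033 244.8035516 ]]
```

View pics/s3.png

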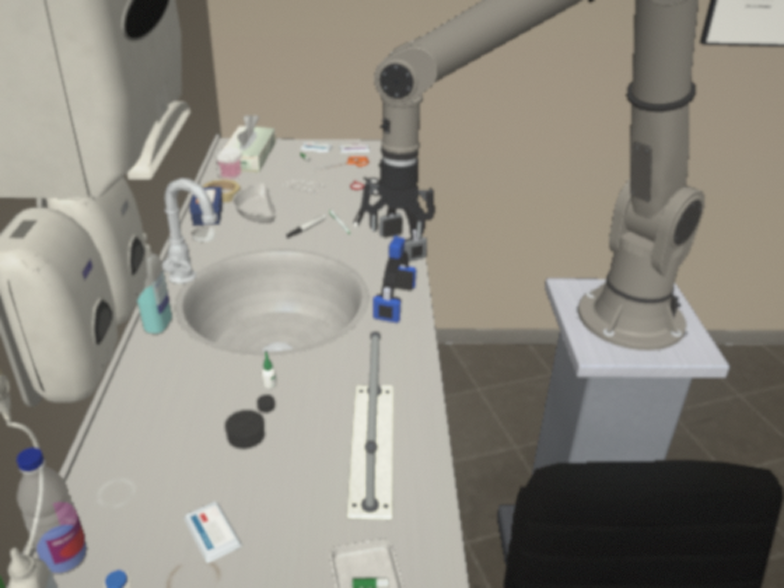

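View pics/t3.png

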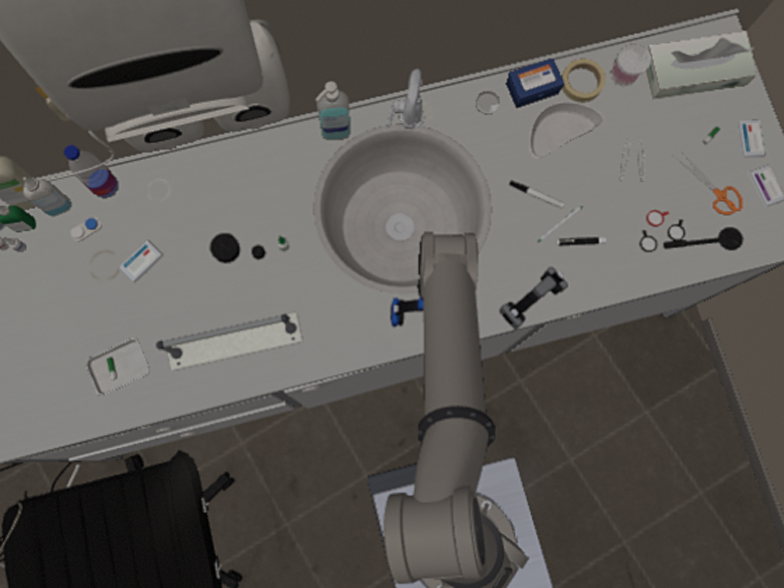

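View pics/s0g.png

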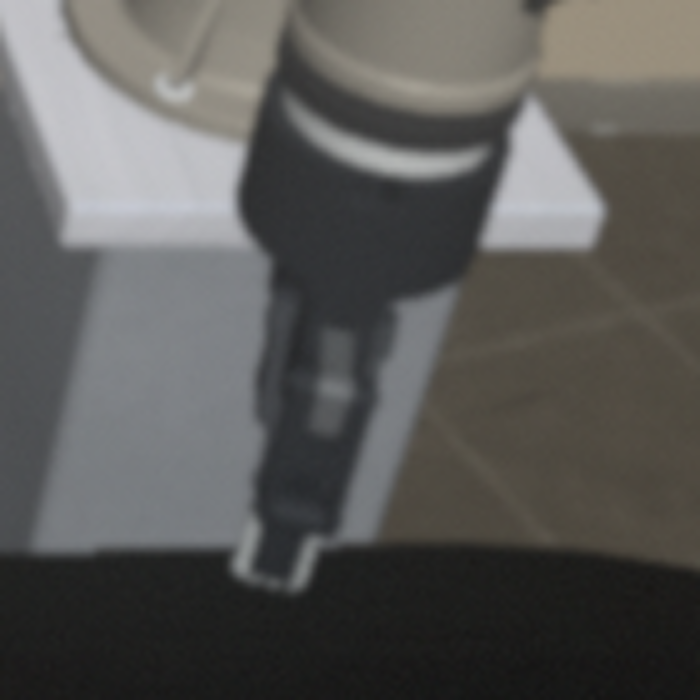

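The fingers appear about 12 px higher in the side view than the projection predicts, so I won't close until that's explained.

Run:
```python
from h import *
s=ctrl.read_state(); T=np.array(s['tool_pos'])
ex=np.array([np.cos(-.254),np.sin(-.254),0])
dr=[(p,(0,0,255)) for p in proj('side',[T+[0,0,h] for h in(0,.019,.073,.15,.2,.25,.3)])]
dr+=[(p,(0,255,0)) for sg in(-1,1) for p in proj('side',[T+ex*.0425*sg+[0,0,h] for h in(.013,.032)])]
crop('side',240,30,90,180,3.3*1,'pics/s4.png',dr)
crop('side',245,110,75,75,8,'pics/s5.png',dr)
print(proj('top',[T,T+[0,0,.3],T+[0,0,.45]]))
im=capture('side')
```

```text
[[306.07750956 216.98710711]
 [315.54870921 191.78286274]
 [322.19973376 174.09358627]]
```

View pics/s4.png

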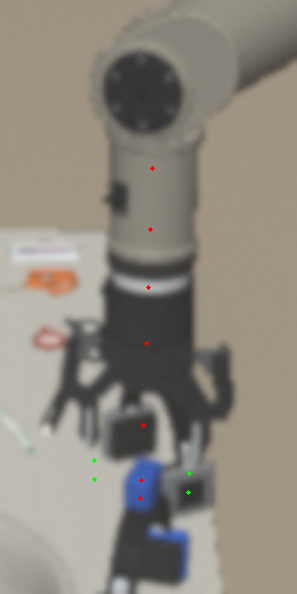

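View pics/s5.png

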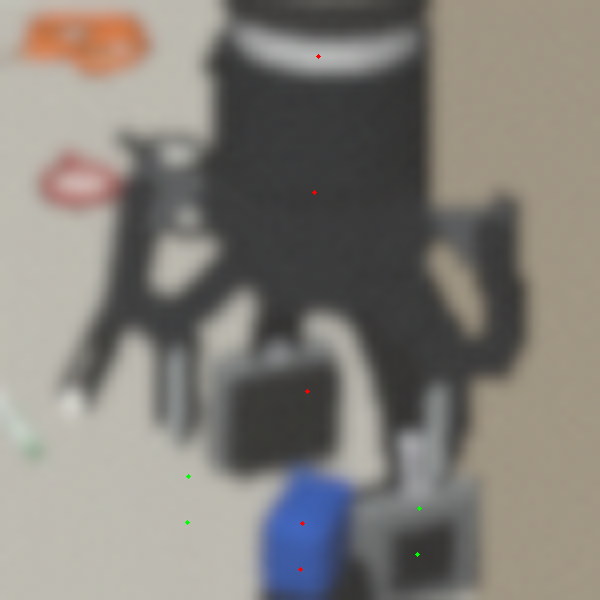

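Run:
```python
from h import *
s=ctrl.read_state(); print(s['time_s'])
T=np.array([.2294,.6082,.1974]); ex=np.array([np.cos(1.21),np.sin(1.21),0])
dr=[(p,(0,0,255)) for p in proj('side',[T+[0,0,h] for h in(0,.019,.073,.15,.2,.25,.3)])]
dr+=[(p,(0,255,0)) for p in proj('side',[T+ex*.0425+[0,0,h] for h in(.013,.032)])]
dr+=[(p,(255,0,0)) for p in proj('side',[T-ex*.0425+[0,0,h] for h in(.013,.032)])]
crop('pics/side0.png',410,210,120,150,4,'pics/s6.png',dr)
```

```text
6.0833
```

View pics/s6.png

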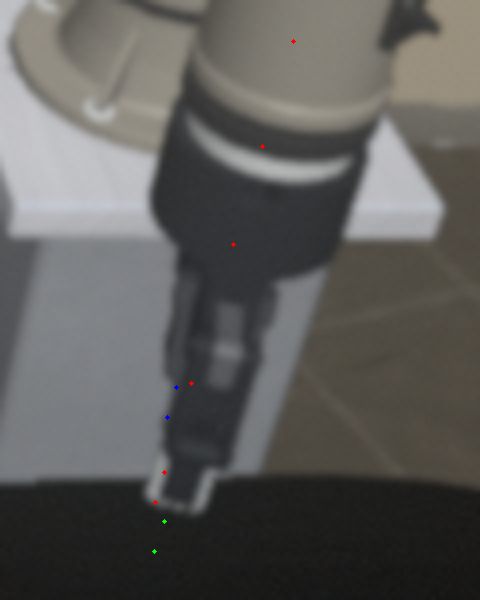

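Both the start picture and this one put the gripper about 30 mm higher along the tool than the reported TCP implies. I'll back off, shut the fingers in free air and measure where the tips really are.

Run:
```python
from h import *
o=[np.pi,0,-.254]
ctrl.movel([.501,-.056,.20],o,v=.2)
ctrl.close()
s=ctrl.read_state(); T=np.array(s['tool_pos']);print(s['time_s'],T,s['grip_width'])
dr=[(p,(0,0,255)) for p in proj('side',[T+[0,0,h] for h in(0,.019,.073)])]
crop('side',245,80,75,105,5.5,'pics/s7.png',dr)
```

```text
7.3917 [ 0.50103613 -0.05598334  0.20001876] 6.015847918080062e-05
```

View pics/s7.png

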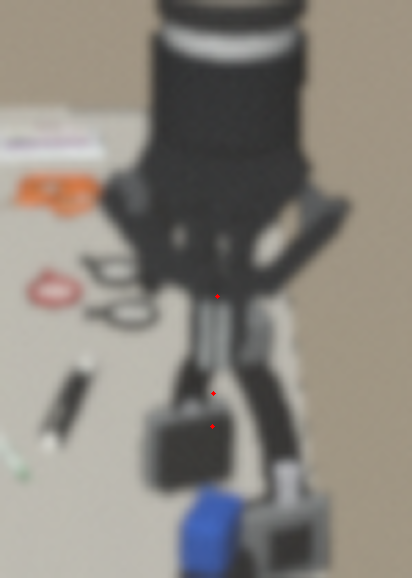

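Run:
```python
from h import *
a=np.linspace(0,2*np.pi,40)
C=lambda z,r=.1:np.stack([r*np.cos(a),r*np.sin(a),0*a+z],1)
dr=[(p,(0,0,255)) for p in proj('top',C(0))]+[(p,(0,255,0)) for p in proj('top',[[0,0,0]])]
crop('top',230,300,200,120,4,'pics/t8.png',dr)
dr=[(p,(0,0,255)) for p in proj('side',C(0))]+[(p,(0,255,0)) for p in proj('side',[[0,0,0]])]
crop('side',380,160,150,110,5,'pics/s8.png',dr)
# wrist etc
T=np.array([.501,-.056,.2])
dr=[(p,(0,0,255)) for p in proj('top',[T+[0,0,h] for h in(0,.1,.2,.3,.4,.5)])]
crop('top',250,130,130,110,6,'pics/t9.png',dr)
```

```text
(no output)
```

View pics/t8.png

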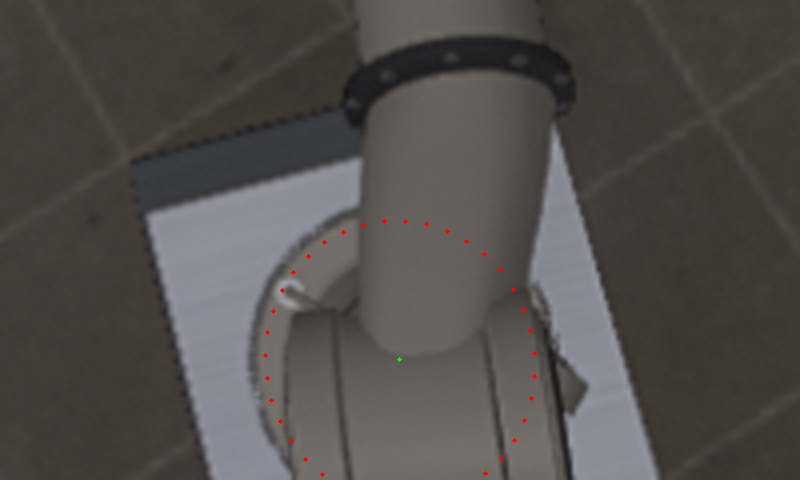

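View pics/s8.png

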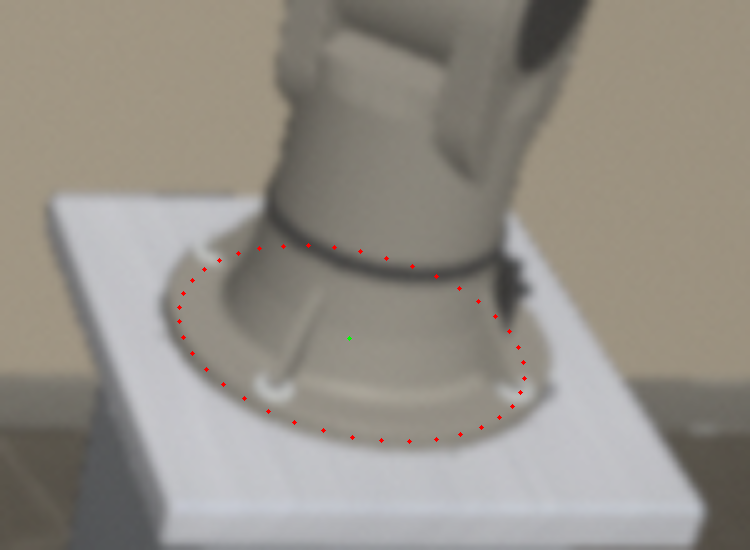

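View pics/t9.png

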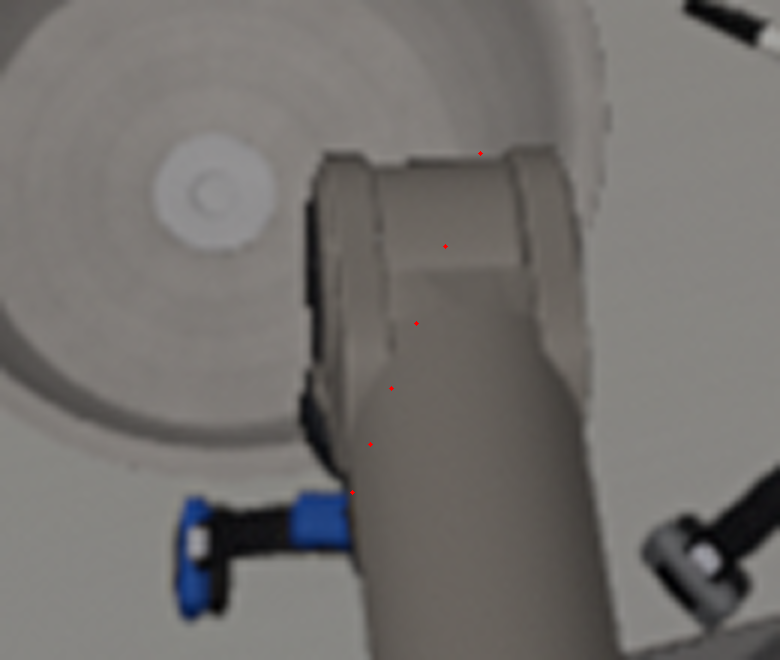

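The base projects correctly in both cameras, and the wrist sits over the right spot in the top view. So the shut tips really appear about 33 mm short of the reported TCP, at crop (218,365) against (212,426) predicted. Going down to TCP z ≈ 0.09 with the gripper open is clear under either hypothesis, so I'll do that in steps, watch the forces and look.

Run:
```python
from h import *
o=[np.pi,0,-.254]
ctrl.open_gripper()
f0=np.array(ctrl.read_state()['wrist_force'])
for z in(.12,.105,.09):
    ctrl.movel([.501,-.056,z],o,v=.12)
    s=ctrl.read_state();print(s['time_s'],s['tool_pos'],s['wrist_force']-f0)
    if np.linalg.norm(s['wrist_force']-f0)>3: break
crop('side',245,110,75,105,5.5,'pics/s10.png')
```

```text
9.1917 [ 0.50162603 -0.05622901  0.12056943] [-0.69460931  0.26141927  0.8657804 ]
9.4667 [ 0.50085703 -0.0559726   0.10515646] [-0.68769606 -0.01819458  0.14132661]
9.7417 [ 0.50069897 -0.05601168  0.09006151] [-0.83678972  0.01655872  0.45473111]
```

View pics/s10.png

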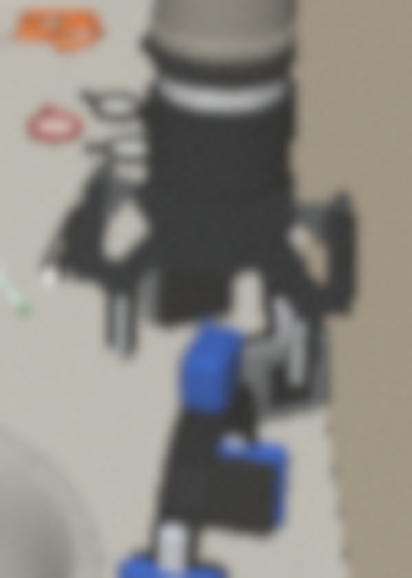

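Run:
```python
from h import *
ex=np.array([np.cos(-.254),np.sin(-.254),0]); T=np.array([.501,-.056,0])
for sg,px in((1,(120,355)),(-1,(295,385))):
    uv=np.array(px)/5.5+[245,110]-.5
    for y in(0,.005):
        z=np.linspace(.05,.2,151); p=proj('side',[T+ex*.0425*sg+[0,-y,h] for h in z]); print(sg,y,z[np.argmin(abs(p[:,1]-uv[1]))], uv, p[np.argmin(abs(p[:,1]-uv[1]))])
```

```text
1 0 0.138 [266.31818182 174.04545455] [268.19940192 174.12864845]
1 0.005 0.135 [266.31818182 174.04545455] [268.1647438  174.17098153]
-1 0 0.133 [298.13636364 179.5       ] [296.80244842 179.58047885]
-1 0.005 0.13 [298.13636364 179.5       ] [296.65637505 179.6019737 ]
```

Measured this way, the open tips are at z ≈ 0.135. Closing swings them forward to about 0.125, which is on the pad and above the band, so I'll close here and lift a little.

Run:
```python
from h import *
o=[np.pi,0,-.254]
ctrl.close()
s=ctrl.read_state();print(s['time_s'],s['grip_width'],s['wrist_force'])
crop('side',245,110,75,105,5.5,'pics/s11.png')
if s['grip_width']>.02:
    ctrl.movel([.501,-.056,.13],o,v=.08)
    s=ctrl.read_state();print(s['time_s'],s['grip_width'],s['wrist_force'],s['wrist_torque'])
    crop('side',245,90,75,125,4.7,'pics/s12.png');crop('top',250,150,130,100,6,'pics/t12.png')
```

```text
10.375 0.025137176685736583 [-0.79150254  0.37740621  4.26032636]
11.075 0.025082392021605806 [ 0.10199495 -0.05035633 -1.39446788] [ 0.01949644  0.01930603 -0.00758601]
```

View pics/s11.png

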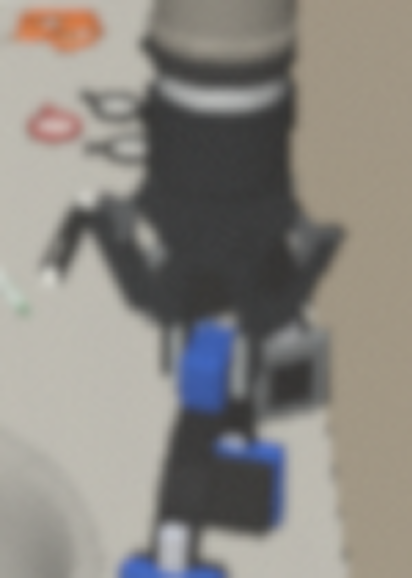

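View pics/s12.png

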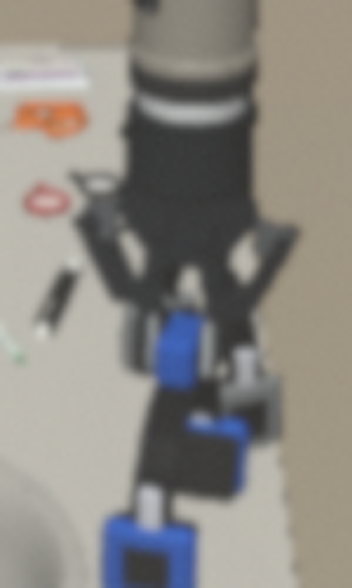

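It's gripped: width 25 mm, with 1.3 N hanging, which matches 130 g. Now I'll lift and carry it over the bar.

Run:
```python
from h import *
ctrl.movel([.501,-.056,.33],[np.pi,0,-.254],v=.15)
ctrl.movep([.5513,.3754,.34],[np.pi,0,1.538])
s=ctrl.read_state();print(s['time_s'],s['tool_pos'],s['ee_rot'],s['grip_width'],s['wrist_force'])
crop('side',180,140,180,230,2.6,'pics/s13.png');crop('top',90,160,160,120,5,'pics/t13.png')
```

```text
14.2583 [0.55209363 0.3735809  0.34029415] [3.14089824e+00 7.99468767e-04 1.53509314e+00] 0.02525627265999518 [ 0.49443901 -0.71118974 -1.00201214]
```

View pics/s13.png

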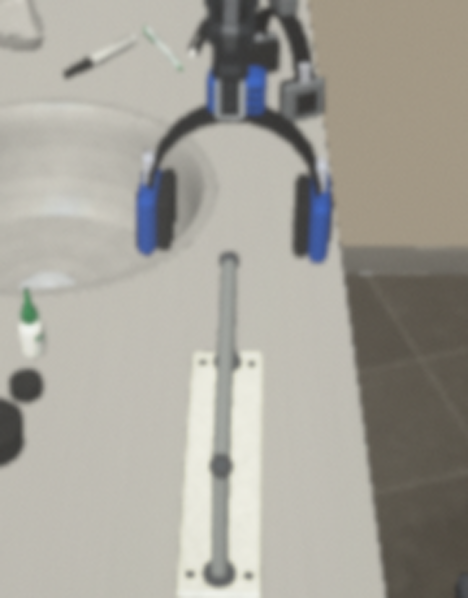

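View pics/t13.png

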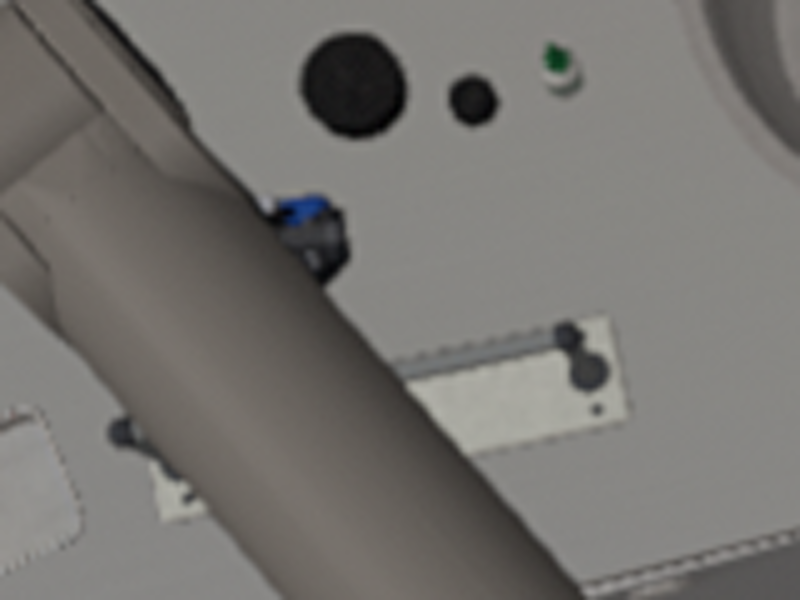

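Run:
```python
from ov import *
cv2.imwrite('pics/side14.png',capture('side')); cv2.imwrite('pics/top14.png',capture('top'))
p=[.552,.3736,-.0357,.25]
overlay('side','pics/side14.png',p,220,155,100,100,6,'pics/o14.png')
```

```text
(no output)
```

View pics/o14.png

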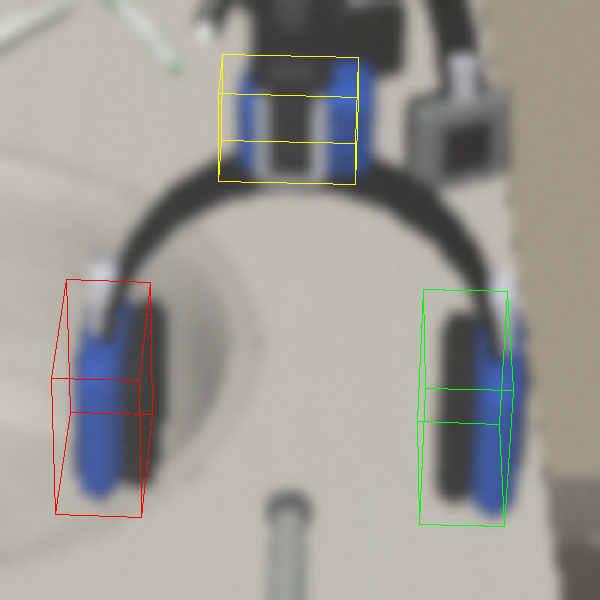

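The overlay agrees in height and along the bar. The headset sits about 5.5 mm toward -x from the fingers, so I'll shift by that and descend to about 25 mm above the bar.

Run:
```python
from ov import *
o=[np.pi,0,1.538]
ctrl.movel([.557,.3754,.33],o,v=.1)
ctrl.movel([.557,.3754,.14],o,v=.15)
s=ctrl.read_state();print(s['time_s'],s['tool_pos'],s['grip_width'],s['wrist_force'])
cv2.imwrite('pics/side15.png',capture('side')); T=s['tool_pos']
overlay('side','pics/side15.png',[T[0]-.0055,T[1],-.033,T[2]-.09],215,220,100,100,6,'pics/o15.png')
```

```text
16.1417 [0.55777404 0.37573463 0.14116268] 0.025181131020829473 [ 1.15915081 -0.83002253 -1.72248703]
```

View pics/o15.png

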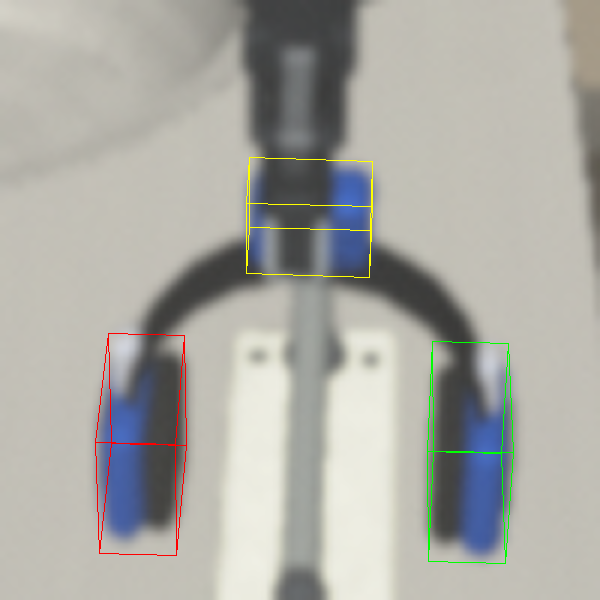

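The cups straddle the bar and the overlay matches, with the crown centred at column 310 and the bar at about 305. I'll lower slowly until it touches.

Run:
```python
from ov import *
o=[np.pi,0,1.538]
ctrl.movel([.557,.3754,.122],o,v=.06); ctrl.pause(.2)
f0=ctrl.read_state()['wrist_force'][2]; print('f0',f0)
z=.122
while z>.100:
    z-=.002; ctrl.movel([.557,.3754,z],o,v=.03); ctrl.pause(.1)
    s=ctrl.read_state(); d=s['wrist_force'][2]-f0; print(round(s['time_s'],2),round(s['tool_pos'][2],4),round(d,2))
    if d>1.6: break
cv2.imwrite('pics/side16.png',capture('side')); T=s['tool_pos']
overlay('side','pics/side16.png',[T[0]-.0055,T[1],-.033,.024],215,220,100,100,6,'pics/o16.png')
```

```text
f0 -1.4948857752393954
17.19 0.12 -0.03
17.54 0.118 0.35
17.89 0.1159 -0.21
18.24 0.1143 2.08
```

View pics/o16.png

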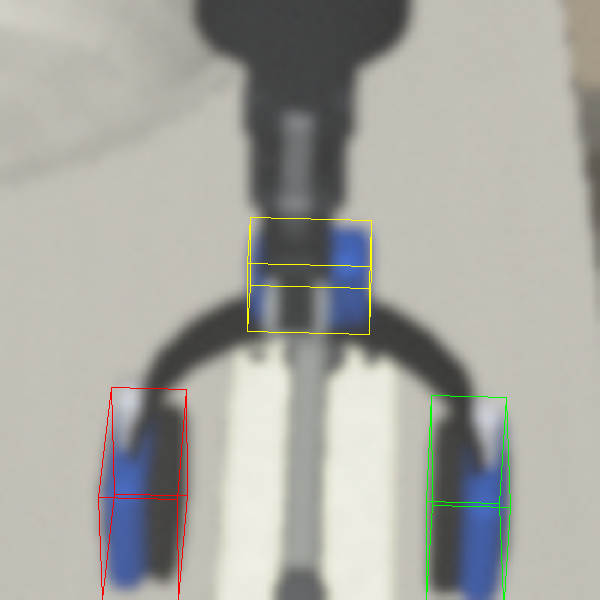

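It touched at TCP z = 0.114, exactly as predicted. I'll release, rise and check.

Run:
```python
from ov import *
o=[np.pi,0,1.538]
ctrl.open_gripper(); ctrl.pause(.3)
s=ctrl.read_state();print(s['time_s'],s['grip_width'],s['wrist_force'])
ctrl.movel([.557,.3754,.16],o,v=.08)
ctrl.movel([.557,.3754,.32],o,v=.2)
cv2.imwrite('pics/side17.png',capture('side'))
ctrl.movep([.40,.5,.36],o); ctrl.pause(.5)
s=ctrl.read_state();print(s['time_s'])
cv2.imwrite('pics/side18.png',capture('side'));cv2.imwrite('pics/top18.png',capture('top'))
for c,d in(('side',"headset_grey"),('side','headset_blue_crown'),('top','headset_blue_crown'),('top','headset_grey')):
    print(c,d,[(np.round(x['location'],1),round(x['conf'],2)) for x in tip_of(c,d)])
overlay('side','pics/side18.png',[.5515,.3754,-.033,.024],215,220,100,100,6,'pics/o18.png')
overlay('top','pics/top18.png',[.5515,.3754,-.033,.024],100,180,130,100,6,'pics/o18t.png')
a=cv2.imread('pics/side0.png')[130:195,260:320];b=cv2.imread('pics/side18.png')[130:195,260:320]
cv2.imwrite('pics/grey.png',cv2.resize(np.hstack([a,b]),None,fx=6,fy=6))
```

```text
19.2083 0.085497156924854 [-0.3374831  -0.30331587 -0.4337865 ]
22.2667
side headset_grey [(array([285.8, 176.3]), 0.75)]
side headset_blue_crown [(array([264.5, 275.1]), 0.84)]
top headset_blue_crown [(array([158.6, 235.8]), 0.68)]
top headset_grey [(array([378.9, 213.6]), 0.95)]
```

View pics/o18.png

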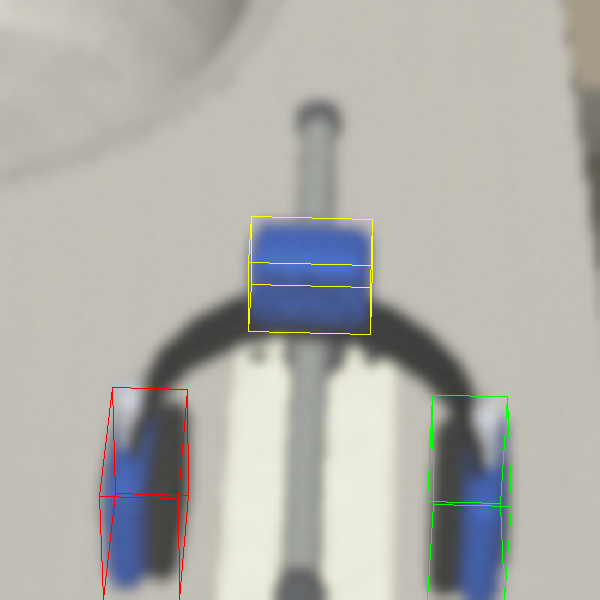

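View pics/o18t.png

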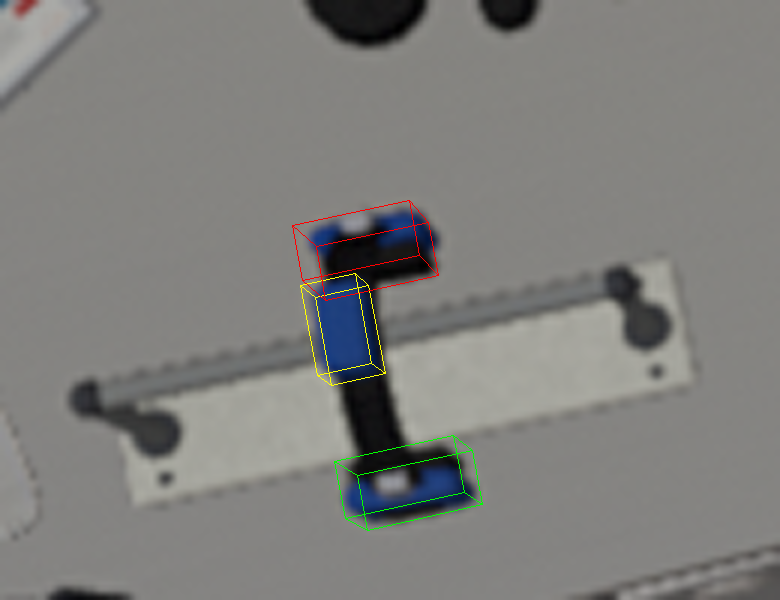

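View pics/grey.png

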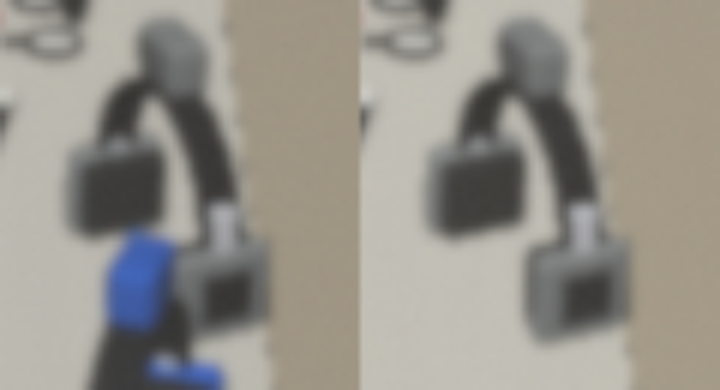

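The blue headset hangs level on the bar in both views. In the side view the pad is at crop (310,275) with a cup on each side, and in the top view the band crosses mid-bar. The grey headset hasn't moved and the arm is clear, so I'm handing in.

Run:
```python
from h import *
ctrl.sign_off(); print(ctrl.read_state()['time_s'])
```

```text
the job is handed in; nothing more can be done
the job is handed in; nothing more can be done
```

The blue headset is hanging over the rack's bar near its middle, set down and released, and the job was handed in at about 22–23 s of the 48 s allowed.

- **Pick-up and hanging:** I pinched the crown pad, lifted the headset well over 80 mm and lowered it in 2 mm steps. Contact came at the height I had predicted. I then opened the gripper and moved the arm clear.
- **Last checks:** The model overlay put the crown within a few millimetres of the middle of the bar. It looks level in both cameras, with one cup on each side. The grey headset looks unmoved when the start and end pictures are compared.
- **Disagreements:**
  - In the side pictures the fingertips were about 32 mm higher than the reported TCP. My first descent therefore stopped too high, and I went by the pictures instead. I did not find the cause.
  - The two cameras disagreed by about 10 mm on where the blue headset stood, along the ear-to-ear direction. After gripping, it sat about 5.5 mm off the finger centre, and I corrected for that before lowering it.

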